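Fit a balloon nozzle into the inflator's quick coupler

ROBOT

A 6-joint arm with a two-finger parallel gripper is mounted at the origin on the work surface. World frame = base frame: x ahead of the robot, y to its left, z up, the work surface at z = 0. Lengths are in mm, angles in rad, forces in N, time in s.
With the tool pointing down it reaches from about 275 to 750 mm from the base axis. Payload 10.2 kg.
Tool frame: the origin (TCP) lies midway between the tips of the shut fingers; the grasp point (between the pads) lies 19 mm behind it; z points along the fingers, y is the line along which they close (so a half turn about z gives the same grasp; the last joint's range is limited). The gripper opens to 85 mm and grips with 20 to 120 N. Pads are 22 mm wide; open, the fingers measure 114 mm over their backs; the gripper's body (76 mm by 85 mm) begins 54 mm behind the grasp point. The pads swing forward as they close: fully open they stand 13 mm farther back than shut.
Start: joints at [-1.348, 0.313, 1.498, -0, 1.331, -0.223], TCP at [226.358, -473.702, 231.294] pointing down, gripper open.
Joint ranges: [-2.94, 2.94], [-0.97, 2.17], [0.19, 2.56], [-1.23, 4.37], [0.02, 3.11], [-2.88, 2.88]. Speed limits (rad/s): [2.39, 2.39, 3.01, 3.14, 3.14, 3.14].

INTERFACE

Orientations are given as [roll, pitch, yaw] about the fixed x, y, z axes, in that order (R = Rz(yaw) Ry(pitch) Rx(roll)).
In Python, from cell import env gives the robot as it stands.
- The arm moves only by the tool carry_out, never from a script. Its argument "motion" is a list of rows, each an object with "delta_pos": the shift along the world's x, y, z in fractions of the full range, 1 being 0.8 m, a list of three; "yaw": the turn about the world's z in normalised numbers (1 is pi/2 rad); "claw": the opening, from 0 (shut) to 1 (fully open). In form: [{"delta_pos": [tx, ty, tz], "yaw": yaw, "claw": claw}, ...]. A call has 1 to 12 rows; each row is the pose to reach, as a shift and turn from the pose commanded when the call began; what a row does not reach only later rows make up. A row lasts 1/10 s, in which the tool goes at most 50 mm and 8.59 degrees, less where a joint would pass 70% of its speed; a pose out of reach is approached as far as the arm can. No shift or turn number may pass 1 either way. A call with a gripper value outside its range is refused whole. The fingers move at their own pace and stop on an object; the grip force is fixed at half the most. Time passes only in rows, so rows that repeat a pose let the fingers close. It gives the time, the measured TCP pose, the force, the opening and the grip force at its end, in the units of the state.
- env.sense(): the state, without advancing time (a new reading comes with each control period).
- env.camera(name): name is "scene" or "top" or "wrist"; returns a dict with "frame" (420x560x3 uint8, blue, green, red), "range_z" (420x560 float32, mm along the optical axis (not along the pixel's ray), 0 where there is no reading), "K" (3x3 intrinsics, pixels), "rvec" (rotation vector, rad) and "tvec" (3), from world to camera coordinates, as OpenCV has them. Camera axes: x right, y down, z forward; pixel columns grow to the right and rows downward; lengths in mm; the calibration is good to about 2 mm. A picture is of the moment at which its call begins.
- env.hand_in(): hands the job in; it is judged then, once.
The state is a dict: "t": time; "qpos": joint angles; "joint_velocities": joint speeds; "tau": joint torques, N m; "tool_pos": TCP position; "tool_rot": TCP orientation; "contact_force": force on the tool from outside, world axes, zero at the start; "wrist_torque": the same for the moment, N m; "opening": finger opening in mm; "grip_force": force on a finger pad.
Only numpy, scipy, OpenCV 4.12 (cv2) and the standard library are available. Lean on these libraries where they do the work, as an engineer would, in place of code of your own. Each camera call takes 0.05 s, during which the arm holds its last target. There are 200 camera calls.

TASK

Get the balloon inflator ready: pull the coupler's sleeve down until it stays back by itself, then push the green nozzle fully home in the coupler so that the sleeve springs forward and locks it, and let go. Press gently (never more than about 30 N between nozzle and coupler), leave the other two nozzles in their rack and do not push about the two ribbon spools and the pen cup.

Things in the scene. Friction and masses are not known exactly. Their poses are not given: they have to be found in the camera images.
- nozzle_green: The GREEN balloon nozzle, to be fitted; in any one of the rack's holes. 92 mm tall, about 120 g, upright, z up. Origin: centre of its plug's underside, 14 mm above the counter at the start. Upwards from there: brass plug 16 mm diameter, 0-26 mm, with an 8 mm neck (locking groove) at 10-18 mm; brass shoulder flange 28 mm diameter, 26-32 mm, by which it hangs on the rack's top.
- green_grip (a point): Point on the green nozzle's axis, 54 mm above its origin: the place for the pads' centre. The green round grip is 26 mm diameter and runs 32-68 mm above the nozzle's origin; above it a black rubber cone, 68-92 mm.
- nozzle_orange: Another nozzle, same shape with orange grip, stays in the rack. Origin as for the green one.
- nozzle_white: Another nozzle, same shape with white grip, stays in the rack. Origin as for the green one.
- rack: Fixed wooden nozzle rack, 70 x 230 x 40 mm high, three square 20 mm holes, 32 mm deep, 75 mm apart along its y axis. Origin at the centre of its underside.
- inflator: Fixed blue electric balloon inflator, housing 170 x 150 x 60 mm high. Origin: centre of its underside, on the counter; z up. The quick coupler (steel stem, brass sleeve with red collar) stands upright on its top, exactly on its z axis. It does not yield sideways, and the stem not downwards either.
- mouth_nominal (a point): Fixed mark on the coupler's axis 124 mm above the inflator's origin, NOT the mouth itself: the stem's height is set anew each time and not measured. The mouth's flat rim is 117-131 mm above the origin: find it by touch. Mouth: funnel 24 to 18 mm over the top 3 mm, then an 18 mm bore. Plug fully home = shoulder flange down on the rim (nozzle origin 26 mm below the rim).
- collar_nominal (a point): Fixed mark on the coupler's axis 96 mm above the inflator's origin, NOT measured on the sleeve. The sleeve round the stem: knurled brass band 38 mm diameter, from 2 to 28 mm below the mouth's rim when forward; under it a red collar 58 mm diameter, 8 mm thick (top 28 mm below the rim, so 89-103 mm above the inflator's origin), which fingertips beside the band can push down.
- sleeve (a joint): Sleeve position in m: 0 = forward (up), grows as pulled down; hard stop 0.0145. Spring 8 N forward to 15 N back. Pulled past 0.0125 and let go, an inner catch holds it at about 0.0105. Forward, dogs 9.5 mm below the rim bar the bore. The plug's nose meets the catch in its last 6 mm (5 to 10 N); within 1 mm of home the catch lets go and the sleeve jumps up and locks the plug.
- spool_pink: Pink ribbon spool standing on the counter, 54 mm diameter, 32 mm high; bystander. Origin: centre of underside.
- spool_yellow: Yellow ribbon spool, same size; bystander. Origin: centre of underside.
- pen_cup: Dark steel cup of pens, 72 mm diameter, 100 mm high, pens to 140 mm; bystander. Origin: centre of underside.

How it is judged:
By the outcome, as a careful person would: the job done as asked, in the order asked, and still so for the second after the job is handed in, with the robot touching nothing.
It also fails if it takes over 51 s, if anything falls off the work surface, if the arm or the gripper's body presses on something with over 40 N, if the wrist force passes 120 N, or if a joint passes its speed limit or range.

## Working session

There is one attempt and no reset: what is moved stays moved. The work goes in short steps, Python scripts to look and compute and a tool call to move; the robot and the scene stay as the last step left them, time stands still between calls to the robot, and variables do not carry over. Pictures are saved under pics/ and viewed, at most 10 in all, crops included, and the job is handed in when it is done.

Besides the shell and the picture viewer there is one more tool, called after "Request:" as name(argument=value, ...), one argument or row to a line, values as JSON. carry_out: Moves the arm, as the interface text tells. Its arguments: {"type":"object","properties":{"motion":{"type":"array","items":{"type":"object","properties":{"delta_pos":{"type":"array","items":{"type":"number"}},"yaw":{"type":"number"},"claw":{"type":"number"}}}}},"required":["motion"]}

```bash
mkdir -p pics; cat > h.py <<'E'
import numpy as np,cv2
from cell import env
def cam(n):
    c=env.camera(n); c['R']=cv2.Rodrigues(np.array(c['rvec'],float))[0]; c['t']=np.array(c['tvec'],float).ravel(); return c
def pts(c):
    h,w=c['range_z'].shape; u,v=np.meshgrid(np.arange(w),np.arange(h)); z=c['range_z']; K=c['K']
    p=np.stack([(u-K[0,2])/K[0,0]*z,(v-K[1,2])/K[1,1]*z,z],-1)
    return (p-c['t'])@c['R']
E
python3 - <<'E'
from h import *
s=env.sense(); print(s)
for n in ('scene','top'):
    c=cam(n); cv2.imwrite(f'pics/{n}0.png',c['frame']); print(n,-c['R'].T@c['t'])
    np.savez(f'{n}0.npz',f=c['frame'],p=pts(c),z=c['range_z'])
E
```

```text
{'t': 0.0, 'qpos': array([-1.34839258e+00,  3.13447440e-01,  1.49845704e+00, -6.98580711e-06,
        1.33102346e+00, -2.23375620e-01]), 'joint_velocities': array([ 0.00070211,  0.00202693,  0.00034767,  0.00010786, -0.00195925,
        0.00053871]), 'tau': array([ 6.12608856e-04, -4.12267435e+01, -2.59743547e+01, -1.43635384e-04,
        4.18622454e-03,  3.23391447e-06]), 'tool_pos': array([ 226.2973462 , -473.42393155,  230.72888215]), 'tool_rot': array([-3.14028904e+00, -2.89181676e-04,  4.45780841e-01]), 'contact_force': array([ 0.30736448, -0.77305597, -0.09780361]), 'wrist_torque': array([-0.0871323 ,  0.01113112, -0.02225112]), 'grip_force': 0.0, 'opening': 85.15224348784102}
scene [1055.85388323  221.06698073  597.98800882]
top [437.61634183  18.96001889 848.48228044]
```

View pics/top0.png

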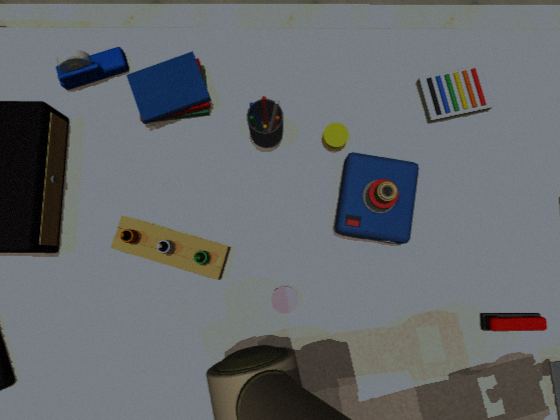

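View pics/scene0.png

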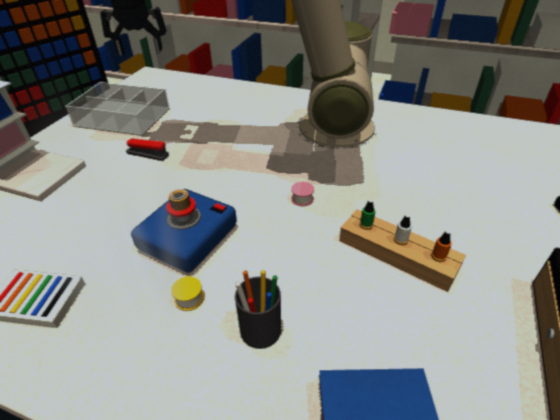

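The top view shows the green nozzle at (202,257), white at (165,246), orange at (130,236) and the coupler mouth at about (387,190). The pink spool is at (285,298), yellow at (335,136) and the pen cup at (266,122). The scene view agrees. Next I measure positions.

```bash
python3 - <<'E'
from h import *
for n in ('top','scene'):
    d=np.load(f'{n}0.npz'); p=d['p'];f=d['f'];z=d['z']
    hsv=cv2.cvtColor(f,cv2.COLOR_BGR2HSV); H,S,V=[hsv[...,i].astype(int) for i in range(3)]
    ok=(z>0)
    def rep(name,m,fit=False):
        q=p[m&ok]
        if len(q)<4: print(n,name,len(q)); return
        print(n,name,len(q),'med',np.median(q,0).round(1),'lo',np.percentile(q,3,0).round(1),'hi',np.percentile(q,97,0).round(1))
        return q
    X,Y,Z=p[...,0],p[...,1],p[...,2]
    A=(X>150)&(X<720)&(Y>-250)&(Y<450)
    rep('blue top',A&(Y<150)&(H>95)&(H<125)&(S>120)&(Z>52)&(Z<68))
    m=A&(H>95)&(H<125)&(S>120)&(Z>50)&(Z<70)&(Y<60)
    q=p[m&ok][:,:2].astype(np.float32); 
    if len(q)>10: print('rect',cv2.minAreaRect(q))
    q0=p[m&ok].mean(0)
    near=A&(np.hypot(X-q0[0],Y-q0[1])<50)
    red=((H<8)|(H>172))&(S>130)
    r=near&red&(Z>80); rep('collar',r)
    rep('mouth',near&(Z>112)&~red)
    rep('green',A&(H>50)&(H<90)&(S>100)&(Z>40)&(Z<100)&(X<480))
    # rack top
    k=A&(abs(Z-40)<4)&(H>8)&(H<28)&(S>60)&(Y>50)
    rep('rack',k); q=p[k&ok][:,:2].astype(np.float32); print('rect',cv2.minAreaRect(q) if len(q)>5 else 0)
    rep('blk/noz',A&(Z>80)&(Z<112)&(X<480)&(Y>50))
    rep('yel',A&(H>22)&(H<35)&(S>150)&(Z>25)&(Z<40))
    rep('pink',A&((H>150)|(H<6))&(S>25)&(Z>26)&(Z<38))
    rep('cup',A&(Z>70)&(X>480)&(Y>100)&(Y<260))
E
```

```text
top blue top 4510 med [ 561.1 -175.8   60.4] lo [ 487.  -244.3   55.2] hi [ 645.5 -107.8   63.2]
rect ((567.0668334960938, -178.69888305664062), (145.247314453125, 168.3655548095703), 80.9207534790039)
top collar 299 med [ 556.  -169.1   95.8] lo [ 540.2 -203.2   92.4] hi [ 593.  -153.8   99. ]
top mouth 298 med [ 566.5 -179.8  121.7] lo [ 549.7 -197.   113.7] hi [ 583.7 -163.   125.3]
top green 118 med [442.9 169.7  82.1] lo [431.4 158.3  70.2] hi [465.7 237.6  95.2]
top rack 3168 med [462.1 235.7  39.7] lo [413.  137.1  36.9] hi [513.4 348.6  42.5]
rect ((463.03387451171875, 243.0768585205078), (230.53634643554688, 70.10456848144531), 74.28897094726562)
top blk/noz 317 med [457.1 235.7  84. ] lo [433.3 161.3  80.2] hi [478.5 317.2 104.1]
top yel 404 med [700.5 -99.6  32.7] lo [ 680.4 -121.5   30.2] hi [718.2 -76.5  35.4]
top pink 266 med [354.5  16.9  32.3] lo [336.5   2.9  29.8] hi [386.   31.2  35. ]
top cup 0
scene blue top 2557 med [ 603.8 -154.3   59.2] lo [ 500.  -242.2   53.8] hi [ 652.3 -105.4   61.3]
rect ((585.9893798828125, -89.49427795410156), (319.1809997558594, 162.71990966796875), 81.50486755371094)
scene collar 244 med [ 583.5 -165.1   94.5] lo [ 550.  -202.7   88.5] hi [ 596.9 -152.2  101.9]
scene mouth 247 med [ 572.3 -178.2  120.1] lo [ 555.3 -195.2  112.7] hi [ 587.3 -161.5  123.2]
scene green 164 med [454.  173.6  70.8] lo [446.3 163.5  52.3] hi [457.3 183.1  85. ]
scene rack 2483 med [473.5 259.4  38.8] lo [421.  138.6  36.4] hi [518.7 351.1  41.4]
rect ((583.846435546875, 207.6641845703125), (230.3744354248047, 328.2706604003906), 73.21601104736328)
scene blk/noz 252 med [464.3 234.7  88.9] lo [444.3 163.3  80.4] hi [474.2 253.4 103.7]
scene yel 438 med [702.6 -96.4  31.6] lo [ 681.8 -119.2   29.5] hi [718.5 -73.8  33.3]
scene pink 286 med [363.5   9.6  31.4] lo [338.3 -15.   29. ] hi [387.3  31.7  33.2]
scene cup 0
```

Careful with the scale: shifts go in shares of 0.8 m and turns go in shares of pi/2 rad. That gives: 340.5 mm / 800 = 0.4256, 190 mm / 800 = 0.2375, 48.8 degrees / 90 = 0.5422.

Request:
carry_out(
  motion=[
    {"delta_pos":[0.0563,0.0488,0],"yaw":0.0889,"claw":0.55},
    {"delta_pos":[0.1,0.0875,0],"yaw":0.1778,"claw":0.55},
    {"delta_pos":[0.1438,0.125,0],"yaw":0.2667,"claw":0.55},
    {"delta_pos":[0.1875,0.1625,0],"yaw":0.3556,"claw":0.55},
    {"delta_pos":[0.2313,0.2,0],"yaw":0.4444,"claw":0.55},
    {"delta_pos":[0.275,0.2375,0],"yaw":0.5422,"claw":0.55},
    {"delta_pos":[0.3188,0.275,0],"yaw":0.5422,"claw":0.55},
    {"delta_pos":[0.3625,0.3125,0],"yaw":0.5422,"claw":0.55},
    {"delta_pos":[0.4,0.345,0],"yaw":0.5422,"claw":0.55},
    {"delta_pos":[0.4256,0.3681,0],"yaw":0.5422,"claw":0.55},
    {"delta_pos":[0.4256,0.3681,0],"yaw":0.5422,"claw":0.55},
    {"delta_pos":[0.4256,0.3681,0],"yaw":0.5422,"claw":0.55},
  ],
)

```text
t: 1.3
tool_pos: [566.8, -179.0, 230.7]
tool_rot: [-3.141, 0.0, 1.298]
contact_force: [-0.0, -0.2, 0.1]
opening: 47.0
grip_force: 0.0
```

```bash
python3 - <<'E'
from h import *
c=cam('wrist'); cv2.imwrite('pics/w1.png',c['frame']); s=env.sense(); print(s['t'],s['tool_pos'],s['tool_rot'],s['opening'],s['contact_force'])
p=pts(c); X,Y,Z=[p[...,i] for i in range(3)]
ok=c['range_z']>0; n=ok&(np.hypot(X-567,Y+179)<40)
for lo,hi in((88,106),(112,135)):
    m=n&(Z>lo)&(Z<hi); q=p[m]; print(lo,len(q))
    if len(q)>5: print(np.median(q,0),cv2.minEnclosingCircle(q[:,:2].astype(np.float32)),np.percentile(q[:,2],[5,25,50,75,95]))
E
```

```text
1.35 [ 566.4067831  -179.54404281  230.94976811] [-3.14070837e+00  5.83534932e-05  1.29729290e+00] 46.91016597115953 [-0.64238135  0.15458624  0.00491419]
88 1567
[ 572.21241741 -167.58446708   95.36367965] ((568.2152099609375, -180.05955505371094), 28.995136260986328) [ 93.17250697  94.77636049  95.36367965  95.97005958 101.84307528]
112 1545
[ 568.5472204  -178.49585312  121.49963575] ((568.2329711914062, -180.07569885253906), 19.62588119506836) [113.80092987 120.26960004 121.49963575 122.71489577 124.00012395]
```

View pics/w1.png

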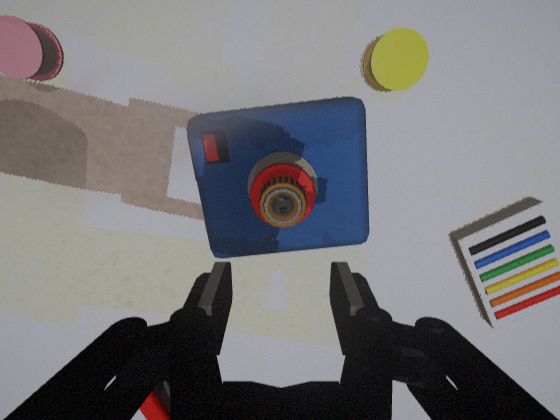

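The wrist view shows the coupler mouth at about (283,206) and the collar ring round it. Its depth gives the axis at (568,-180) and the rim at z of about 122. That agrees with the other views to about 1.5 mm.

Scaled: -134 mm / 800 = -0.1675, -126 mm / 800 = -0.1575.

Request:
carry_out(
  motion=[
    {"delta_pos":[0.0006,-0.0005,-0.05],"yaw":0,"claw":0.55},
    {"delta_pos":[0.0006,-0.0005,-0.1],"yaw":0,"claw":0.55},
    {"delta_pos":[0.0006,-0.0005,-0.1375],"yaw":0,"claw":0.55},
    {"delta_pos":[0.0006,-0.0005,-0.1575],"yaw":0,"claw":0.55},
    {"delta_pos":[0.0006,-0.0005,-0.1625],"yaw":0,"claw":0.55},
    {"delta_pos":[0.0006,-0.0005,-0.1675],"yaw":0,"claw":0.55},
    {"delta_pos":[0.0006,-0.0005,-0.1675],"yaw":0,"claw":0.55},
  ],
)

```text
t: 2.05
tool_pos: [567.4, -180.2, 98.0]
tool_rot: [3.141, 0.0, 1.297]
contact_force: [-0.0, -1.2, -0.4]
opening: 47.0
grip_force: 0.0
```

Scaled: -4 mm / 800 = -0.005, -2 mm / 800 = -0.0025.

Request:
carry_out(
  motion=[
    {"delta_pos":[0,0,-0.0025],"yaw":0,"claw":0.55},
    {"delta_pos":[0,0,-0.005],"yaw":0,"claw":0.55},
    {"delta_pos":[0,0,-0.005],"yaw":0,"claw":0.55},
  ],
)

```text
t: 2.35
tool_pos: [567.4, -179.6, 93.4]
tool_rot: [3.141, 0.0, 1.298]
contact_force: [-0.0, -0.5, -0.2]
opening: 46.8
grip_force: 0.0
```

Scaled: -4 mm / 800 = -0.005, -2 mm / 800 = -0.0025.

Request:
carry_out(
  motion=[
    {"delta_pos":[0,0,-0.0025],"yaw":0,"claw":0.55},
    {"delta_pos":[0,0,-0.005],"yaw":0,"claw":0.55},
    {"delta_pos":[0,0,-0.005],"yaw":0,"claw":0.55},
  ],
)

```text
t: 2.65
tool_pos: [567.6, -179.7, 90.1]
tool_rot: [3.141, 0.0, 1.298]
contact_force: [-2.4, 1.0, 7.3]
opening: 46.9
grip_force: 3.3
```

Request:
carry_out(
  motion=[
    {"delta_pos":[0,0,-0.0019],"yaw":0,"claw":0.55},
    {"delta_pos":[0,0,-0.0038],"yaw":0,"claw":0.55},
    {"delta_pos":[0,0,-0.0038],"yaw":0,"claw":0.55},
  ],
)

```text
t: 2.95
tool_pos: [567.6, -179.7, 87.3]
tool_rot: [3.141, 0.0, 1.298]
contact_force: [-2.9, 1.3, 8.1]
opening: 47.0
grip_force: 4.0
```

Scaled: -7.5 mm / 800 = -0.0094, -6 mm / 800 = -0.0075.

Request:
carry_out(
  motion=[
    {"delta_pos":[0,0,-0.0025],"yaw":0,"claw":0.55},
    {"delta_pos":[0,0,-0.005],"yaw":0,"claw":0.55},
    {"delta_pos":[0,0,-0.0075],"yaw":0,"claw":0.55},
    {"delta_pos":[0,0,-0.0094],"yaw":0,"claw":0.55},
    {"delta_pos":[0,0,-0.0094],"yaw":0,"claw":0.55},
  ],
)

```text
t: 3.45
tool_pos: [567.6, -179.7, 80.4]
tool_rot: [3.14, 0.0, 1.298]
contact_force: [-4.4, 0.7, 13.4]
opening: 46.9
grip_force: 6.6
```

Scaled: -2 mm / 800 = -0.0025, -1 mm / 800 = -0.0013.

Request:
carry_out(
  motion=[
    {"delta_pos":[0,0,-0.0013],"yaw":0,"claw":0.55},
    {"delta_pos":[0,0,-0.0025],"yaw":0,"claw":0.55},
    {"delta_pos":[0,0,-0.0025],"yaw":0,"claw":0.55},
  ],
)

```text
t: 3.75
tool_pos: [567.6, -179.7, 78.5]
tool_rot: [3.14, 0.0, 1.298]
contact_force: [-4.8, 2.4, 13.9]
opening: 47.2
grip_force: 7.1
```

Scaled: -1 mm / 800 = -0.0013.

Request:
carry_out(
  motion=[
    {"delta_pos":[0,0,-0.0013],"yaw":0,"claw":0.55},
    {"delta_pos":[0,0,-0.0013],"yaw":0,"claw":0.55},
  ],
)

```text
t: 3.95
tool_pos: [567.7, -179.8, 78.1]
tool_rot: [3.14, 0.001, 1.298]
contact_force: [-6.3, 3.8, 17.9]
opening: 47.1
grip_force: 9.1
```

Scaled: -1 mm / 800 = -0.0013.

Request:
carry_out(
  motion=[
    {"delta_pos":[0,0,-0.0013],"yaw":0,"claw":0.55},
    {"delta_pos":[0,0,-0.0013],"yaw":0,"claw":0.55},
  ],
)

```text
t: 4.15
tool_pos: [567.7, -179.7, 78.0]
tool_rot: [3.14, 0.001, 1.298]
contact_force: [-10.0, 3.4, 25.8]
opening: 47.2
grip_force: 12.8
```

The force jumped to 26 N, so the sleeve is on its hard stop. I'll let it up.

Scaled: 12 mm / 800 = 0.015, 6 mm / 800 = 0.0075.

Request:
carry_out(
  motion=[
    {"delta_pos":[0,0,0.0038],"yaw":0,"claw":0.55},
    {"delta_pos":[0,0,0.0075],"yaw":0,"claw":0.55},
    {"delta_pos":[0,0,0.015],"yaw":0,"claw":0.55},
    {"delta_pos":[0,0,0.015],"yaw":0,"claw":0.55},
  ],
)

```text
t: 4.55
tool_pos: [567.7, -179.8, 87.5]
tool_rot: [3.14, 0.0, 1.298]
contact_force: [-0.7, -0.7, -0.5]
opening: 46.7
grip_force: 0.0
```

Scaled: 140 mm / 800 = 0.175, 120 mm / 800 = 0.15.

Request:
carry_out(
  motion=[
    {"delta_pos":[0,0,0.0375],"yaw":0,"claw":0.6},
    {"delta_pos":[0,0,0.0938],"yaw":0,"claw":0.7},
    {"delta_pos":[0,0,0.15],"yaw":0,"claw":0.7},
    {"delta_pos":[0,0,0.175],"yaw":0,"claw":0.7},
    {"delta_pos":[0,0,0.175],"yaw":0,"claw":0.7},
  ],
)

```text
t: 5.05
tool_pos: [568.3, -180.1, 229.8]
tool_rot: [3.136, 0.001, 1.298]
contact_force: [0.7, 0.1, -0.7]
opening: 59.9
grip_force: 0.0
```

```bash
python3 - <<'E'
from h import *
c=cam('wrist'); s=env.sense(); print(s['t'],s['tool_pos'],s['contact_force'])
p=pts(c); X,Y,Z=[p[...,i] for i in range(3)]
ok=c['range_z']>0; r=np.hypot(X-567.5,Y+179.5)
hsv=cv2.cvtColor(c['frame'],cv2.COLOR_BGR2HSV).astype(int); red=((hsv[...,0]<8)|(hsv[...,0]>172))&(hsv[...,1]>120)
for lo,hi,a,b in((70,110,21,28),(100,135,0,18)):
    m=ok&(r>a)&(r<b)&(Z>lo)&(Z<hi); 
    if a: m&=red
    q=p[m]; print(len(q),np.percentile(q[:,2],[5,25,50,75,95]),cv2.minEnclosingCircle(q[:,:2].astype(np.float32)))
E
```

```text
5.1 [ 567.6088225  -179.71338591  227.26539882] [ 0.90369268  0.39625395 -0.28346778]
914 [83.55295014 84.29858861 84.75861093 85.24866665 85.99669385] ((567.5560302734375, -179.49343872070312), 27.988218307495117)
1361 [102.82026777 110.74672342 119.93552022 122.8373039  124.02705937] ((567.519775390625, -179.4478302001953), 17.9898624420166)
```

Latched: the collar went from z 95.4 to 84.8, a drop of 10.6 mm, and the axis is confirmed at (567.5,-179.5). Next, the green nozzle.

Scaled: 349.8 mm / 800 = 0.4373, -124.4 mm / 800 = -0.1555.

Request:
carry_out(
  motion=[
    {"delta_pos":[-0.015,0.0438,0],"yaw":0,"claw":0.7},
    {"delta_pos":[-0.0325,0.09,0],"yaw":0,"claw":0.7},
    {"delta_pos":[-0.05,0.14,0],"yaw":0,"claw":0.7},
    {"delta_pos":[-0.0675,0.19,0],"yaw":0,"claw":0.7},
    {"delta_pos":[-0.085,0.24,0],"yaw":0,"claw":0.7},
    {"delta_pos":[-0.1025,0.29,0],"yaw":0,"claw":0.7},
    {"delta_pos":[-0.12,0.34,0],"yaw":0,"claw":0.7},
    {"delta_pos":[-0.1375,0.3875,0],"yaw":0,"claw":0.7},
    {"delta_pos":[-0.15,0.4225,0],"yaw":0,"claw":0.7},
    {"delta_pos":[-0.1555,0.4373,0],"yaw":0,"claw":0.7},
    {"delta_pos":[-0.1555,0.4373,0],"yaw":0,"claw":0.7},
    {"delta_pos":[-0.1555,0.4373,0],"yaw":0,"claw":0.7},
  ],
)

```text
t: 6.3
tool_pos: [443.2, 169.4, 226.1]
tool_rot: [-3.141, 0.001, 1.297]
contact_force: [0.6, -0.5, 0.2]
opening: 59.6
grip_force: 0.0
```

```bash
python3 - <<'E'
from h import *
c=cam('wrist'); s=env.sense(); print(s['t'],s['tool_pos'],s['tool_rot'],s['opening'])
p=pts(c); X,Y,Z=[p[...,i] for i in range(3)]
ok=c['range_z']>0; r=np.hypot(X-443,Y-170); cv2.imwrite('pics/w2.png',c['frame'])
hsv=cv2.cvtColor(c['frame'],cv2.COLOR_BGR2HSV).astype(int); g=(hsv[...,0]>50)&(hsv[...,0]<90)&(hsv[...,1]>90)
for nm,m in(('green top',g&(abs(Z-82)<3)),('cone',(Z>86)&(Z<112)),('tip',(Z>102)&(Z<110)),('flange',abs(Z-46)<3)):
    q=p[m&ok&(r<22)]; print(nm,len(q))
    if len(q)>4: print(np.median(q,0),cv2.minEnclosingCircle(q[:,:2].astype(np.float32)))
E
```

```text
6.35 [443.31497905 169.1781542  226.22089113] [-3.14084772e+00  6.54999841e-04  1.29644940e+00] 59.76976536255572
green top 274
[442.80551528 171.64361772  82.11338152] ((443.408447265625, 171.9586944580078), 12.748570442199707)
cone 262
[445.17477316 176.53390194  94.87483206] ((443.4491271972656, 172.0572967529297), 9.4444580078125)
tip 42
[444.47271233 175.21475122 104.16950519] ((443.27850341796875, 172.0050506591797), 5.476937294006348)
flange 62
[447.21043308 182.70903412  45.98358742] ((444.23895263671875, 174.19577026367188), 13.126152992248535)
```

View pics/w2.png

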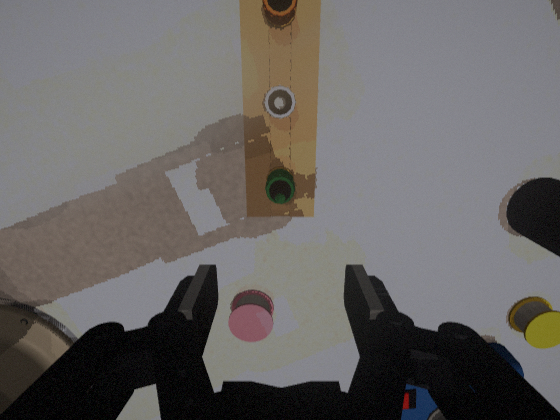

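The wrist view shows the green nozzle at (280,187), with white and orange farther along the rack. Its axis measures (443.4,172.0), and the tip and grip heights are right.

Scaled: -179 mm / 800 = -0.2238, -170 mm / 800 = -0.2125.

Request:
carry_out(
  motion=[
    {"delta_pos":[0.0004,0.002,-0.0438],"yaw":0,"claw":0.7},
    {"delta_pos":[0.0004,0.002,-0.1],"yaw":0,"claw":0.7},
    {"delta_pos":[0.0004,0.002,-0.15],"yaw":0,"claw":0.7},
    {"delta_pos":[0.0004,0.002,-0.1875],"yaw":0,"claw":0.7},
    {"delta_pos":[0.0004,0.002,-0.2125],"yaw":0,"claw":0.7},
    {"delta_pos":[0.0004,0.002,-0.2238],"yaw":0,"claw":0.7},
    {"delta_pos":[0.0004,0.002,-0.2238],"yaw":0,"claw":0.7},
    {"delta_pos":[0.0004,0.002,-0.2238],"yaw":0,"claw":0.2},
    {"delta_pos":[0.0004,0.002,-0.2238],"yaw":0,"claw":0.1},
    {"delta_pos":[0.0004,0.002,-0.2238],"yaw":0,"claw":0.1},
    {"delta_pos":[0.0004,0.002,-0.2238],"yaw":0,"claw":0.1},
    {"delta_pos":[0.0004,0.002,-0.2238],"yaw":0,"claw":0.1},
  ],
)

```text
t: 7.55
tool_pos: [444.0, 171.8, 48.9]
tool_rot: [3.14, -0.001, 1.298]
contact_force: [-2.4, -1.1, 5.7]
opening: 24.6
grip_force: 58.5
```

Scaled: 155 mm / 800 = 0.1938, 145 mm / 800 = 0.1813.

Request:
carry_out(
  motion=[
    {"delta_pos":[0,0,0.0125],"yaw":0,"claw":0.1},
    {"delta_pos":[0,0,0.0313],"yaw":0,"claw":0.1},
    {"delta_pos":[0,0,0.0625],"yaw":0,"claw":0.1},
    {"delta_pos":[0,0,0.1063],"yaw":0,"claw":0.1},
    {"delta_pos":[0,0,0.15],"yaw":0,"claw":0.1},
    {"delta_pos":[0,0,0.1813],"yaw":0,"claw":0.1},
    {"delta_pos":[0,0,0.1938],"yaw":0,"claw":0.1},
    {"delta_pos":[0,0,0.1938],"yaw":0,"claw":0.1},
  ],
)

```text
t: 8.35
tool_pos: [443.5, 171.9, 203.8]
tool_rot: [3.139, -0.001, 1.298]
contact_force: [1.1, 0.6, -1.3]
opening: 24.0
grip_force: 59.0
```

Scaled: -351.4 mm / 800 = -0.4393, -338 mm / 800 = -0.4225.

Request:
carry_out(
  motion=[
    {"delta_pos":[0.0125,-0.0375,0],"yaw":0,"claw":0.1},
    {"delta_pos":[0.03,-0.0875,0],"yaw":0,"claw":0.1},
    {"delta_pos":[0.0475,-0.1375,0],"yaw":0,"claw":0.1},
    {"delta_pos":[0.065,-0.1875,0],"yaw":0,"claw":0.1},
    {"delta_pos":[0.0825,-0.2375,0],"yaw":0,"claw":0.1},
    {"delta_pos":[0.1,-0.2875,0],"yaw":0,"claw":0.1},
    {"delta_pos":[0.1175,-0.3375,0],"yaw":0,"claw":0.1},
    {"delta_pos":[0.135,-0.385,0],"yaw":0,"claw":0.1},
    {"delta_pos":[0.1488,-0.4225,0],"yaw":0,"claw":0.1},
    {"delta_pos":[0.1553,-0.4393,0],"yaw":0,"claw":0.1},
    {"delta_pos":[0.1553,-0.4393,0],"yaw":0,"claw":0.1},
    {"delta_pos":[0.1553,-0.4393,0],"yaw":0,"claw":0.1},
  ],
)

```text
t: 9.55
tool_pos: [566.9, -178.9, 201.3]
tool_rot: [-3.139, -0.001, 1.297]
contact_force: [0.1, -0.1, -1.3]
opening: 24.6
grip_force: 59.1
```

```bash
python3 - <<'E'
from h import *
s=env.sense(); print(s['t'],s['tool_pos'],s['tool_rot'],s['opening'],s['grip_force'],s['contact_force'])
ims=[]
for n in('wrist','scene'):
    c=cam(n); P=np.array([[567.5,-179.5,160]]); 
    uv=cv2.projectPoints(P,c['rvec'],c['tvec'],c['K'],None)[0].ravel(); print(n,uv)
    f=c['frame']; x,y=[int(v) for v in uv]; x0=min(max(x-65,0),430);y0=min(max(y-70,0),280)
    ims.append(cv2.resize(f[y0:y0+140,x0:x0+130],(390,420)))
    p=pts(c); X,Y,Z=[p[...,i] for i in range(3)]; r=np.hypot(X-567.5,Y+179.5)
    for lo,hi in ((148,171),(174,179),(180,215)):
        q=p[(r<25)&(Z>lo)&(Z<hi)]
        if len(q)>4: print(lo,len(q),np.median(q,0),q.min(0),q.max(0))
    np.savez(n+'3.npz',f=f,p=p)
cv2.imwrite('pics/h3.png',np.hstack(ims))
E
```

```text
9.55 [ 566.91393443 -178.93065411  201.32460476] [-3.13895713e+00 -8.68344332e-04  1.29742649e+00] 24.592287516863326 59.12139594554901 [ 0.06689113 -0.11181586 -1.26758211]
wrist [281.36106905 239.54788967]
148 58 [ 568.84323488 -172.56799321  169.32737425] [ 559.72385495 -178.75375836  166.34484983] [ 574.68029741 -171.23630813  170.93045631]
174 90 [ 569.08551632 -172.71810625  175.85385844] [ 561.5387284  -177.57310085  174.02341539] [ 574.75349714 -171.12609237  177.37724996]
180 1599 [ 570.9065983  -168.12742677  207.4690094 ] [ 545.92085397 -180.06921297  192.56585058] [ 592.44461104 -163.85947114  214.98959363]
scene [174.38419737 177.67941688]
148 19 [ 572.80971874 -173.61846397  169.0173681 ] [ 562.73452878 -182.16964076  166.26675352] [ 576.54112329 -170.18143364  170.79132258]
174 33 [ 570.59417401 -175.51504834  176.09207989] [ 560.24858469 -184.77961919  174.0280811 ] [ 576.26843753 -170.85189165  178.97789745]
180 217 [ 575.79730725 -170.03944193  205.25662044] [ 545.72515474 -190.89420143  180.14180507] [ 592.16635087 -163.63470188  214.96611498]
```

View pics/h3.png

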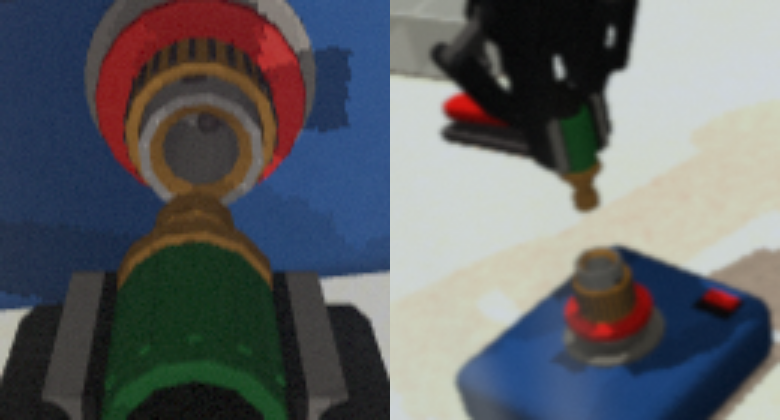

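The wrist crop shows the plug at about (197,205) in front of the mouth, upright in the grip. The scene crop shows it hanging plumb. Next I fit its axis.

```bash
python3 - <<'E'
from h import *
from scipy.optimize import least_squares
for n in('wrist','scene'):
    d=np.load(n+'3.npz'); p=d['p']; hsv=cv2.cvtColor(d['f'],cv2.COLOR_BGR2HSV).astype(int)
    X,Y,Z=[p[...,i] for i in range(3)]; r=np.hypot(X-567.5,Y+179.5)
    g=(hsv[...,0]>50)&(hsv[...,0]<90)&(hsv[...,1]>90)
    for nm,m,R in(('plug',(r<14)&(Z>167.5)&(Z<175.5),8),('grip',(r<20)&g&(Z>200)&(Z<232),13)):
        q=p[m][:,:2]
        s=least_squares(lambda c:np.hypot(*(q-c).T)-R,[567,-180],loss='soft_l1',f_scale=1)
        print(n,nm,len(q),s.x.round(2),np.median(abs(s.fun)).round(2))
    r=np.hypot(X-567.5,Y+179.5); q=p[(r<14)&(Z>112)&(Z<135)&(r>10)]; print('rim z',np.percentile(q[:,2],[10,50,90]),len(q))
E
```

```text
wrist plug 141 [ 566.88 -179.51] 0.15
wrist grip 1891 [ 567.05 -179.39] 0.31
rim z [118.65961841 122.77726472 123.9556711 ] 624
scene plug 33 [ 567.2  -178.76] 0.53
scene grip 155 [ 566.99 -178.36] 0.53
rim z [114.85711134 122.04863537 123.62017016] 58
```

Scaled: -39 mm / 800 = -0.0488, -36 mm / 800 = -0.045.

Request:
carry_out(
  motion=[
    {"delta_pos":[0.0008,-0.0004,-0.0188],"yaw":0,"claw":0.1},
    {"delta_pos":[0.0008,-0.0004,-0.035],"yaw":0,"claw":0.1},
    {"delta_pos":[0.0008,-0.0004,-0.045],"yaw":0,"claw":0.1},
    {"delta_pos":[0.0008,-0.0004,-0.0488],"yaw":0,"claw":0.1},
    {"delta_pos":[0.0008,-0.0004,-0.0488],"yaw":0,"claw":0.1},
  ],
)

```text
t: 10.15
tool_pos: [568.0, -179.7, 163.6]
tool_rot: [-3.141, -0.0, 1.298]
contact_force: [-0.5, 0.6, -0.5]
opening: 24.7
grip_force: 59.1
```

Request:
carry_out(
  motion=[
    {"delta_pos":[0,0,-0.0025],"yaw":0,"claw":0.1},
    {"delta_pos":[0,0,-0.005],"yaw":0,"claw":0.1},
    {"delta_pos":[0,0,-0.0075],"yaw":0,"claw":0.1},
    {"delta_pos":[0,0,-0.0075],"yaw":0,"claw":0.1},
  ],
)

```text
t: 10.55
tool_pos: [568.0, -179.9, 157.6]
tool_rot: [-3.141, -0.0, 1.297]
contact_force: [0.3, -0.5, -1.5]
opening: 24.7
grip_force: 59.1
```

Scaled: -4 mm / 800 = -0.005, -2 mm / 800 = -0.0025.

Request:
carry_out(
  motion=[
    {"delta_pos":[0,0,-0.0025],"yaw":0,"claw":0.1},
    {"delta_pos":[0,0,-0.005],"yaw":0,"claw":0.1},
    {"delta_pos":[0,0,-0.005],"yaw":0,"claw":0.1},
  ],
)

```text
t: 10.85
tool_pos: [567.9, -179.8, 153.4]
tool_rot: [-3.141, -0.0, 1.298]
contact_force: [0.0, -0.8, -1.7]
opening: 24.2
grip_force: 59.1
```

Scaled: -6 mm / 800 = -0.0075, -4 mm / 800 = -0.005.

Request:
carry_out(
  motion=[
    {"delta_pos":[0,0,-0.0025],"yaw":0,"claw":0.1},
    {"delta_pos":[0,0,-0.005],"yaw":0,"claw":0.1},
    {"delta_pos":[0,0,-0.0075],"yaw":0,"claw":0.1},
    {"delta_pos":[0,0,-0.0075],"yaw":0,"claw":0.1},
  ],
)

```text
t: 11.25
tool_pos: [567.9, -179.8, 147.4]
tool_rot: [-3.141, -0.0, 1.298]
contact_force: [0.1, 0.3, -0.9]
opening: 24.3
grip_force: 59.1
```

Scaled: -6 mm / 800 = -0.0075, -4 mm / 800 = -0.005.

Request:
carry_out(
  motion=[
    {"delta_pos":[0,0,-0.0025],"yaw":0,"claw":0.1},
    {"delta_pos":[0,0,-0.005],"yaw":0,"claw":0.1},
    {"delta_pos":[0,0,-0.0075],"yaw":0,"claw":0.1},
    {"delta_pos":[0,0,-0.0075],"yaw":0,"claw":0.1},
  ],
)

```text
t: 11.65
tool_pos: [567.9, -179.8, 141.4]
tool_rot: [-3.141, -0.0, 1.297]
contact_force: [-0.3, 0.0, -1.3]
opening: 24.6
grip_force: 59.1
```

Well inside the bore with no contact. Home should be near TCP z 132.

Scaled: -3 mm / 800 = -0.0038, -1.5 mm / 800 = -0.0019.

Request:
carry_out(
  motion=[
    {"delta_pos":[0,0,-0.0019],"yaw":0,"claw":0.1},
    {"delta_pos":[0,0,-0.0038],"yaw":0,"claw":0.1},
    {"delta_pos":[0,0,-0.0038],"yaw":0,"claw":0.1},
  ],
)

```text
t: 11.95
tool_pos: [568.0, -179.8, 138.6]
tool_rot: [-3.141, -0.0, 1.298]
contact_force: [0.4, -0.1, -1.4]
opening: 24.7
grip_force: 59.1
```

Scaled: -2 mm / 800 = -0.0025, -1 mm / 800 = -0.0013.

Request:
carry_out(
  motion=[
    {"delta_pos":[0,0,-0.0013],"yaw":0,"claw":0.1},
    {"delta_pos":[0,0,-0.0025],"yaw":0,"claw":0.1},
    {"delta_pos":[0,0,-0.0025],"yaw":0,"claw":0.1},
  ],
)

```text
t: 12.25
tool_pos: [568.1, -179.9, 137.2]
tool_rot: [3.141, 0.0, 1.298]
contact_force: [-1.4, 0.1, 4.1]
opening: 24.6
grip_force: 59.2
```

Scaled: -2 mm / 800 = -0.0025, -1 mm / 800 = -0.0013.

Request:
carry_out(
  motion=[
    {"delta_pos":[0,0,-0.0013],"yaw":0,"claw":0.1},
    {"delta_pos":[0,0,-0.0025],"yaw":0,"claw":0.1},
    {"delta_pos":[0,0,-0.0025],"yaw":0,"claw":0.1},
  ],
)

```text
t: 12.55
tool_pos: [568.0, -179.9, 134.5]
tool_rot: [-3.141, -0.0, 1.298]
contact_force: [0.9, 0.0, -1.1]
opening: 24.3
grip_force: 59.1
```

```bash
cat > chk.py <<'E'
from h import *
import sys
s=env.sense(); print(s['t'],s['tool_pos'].round(1),s['contact_force'].round(1)); ims=[]
for n in('wrist','scene'):
    c=cam(n); p=pts(c); X,Y,Z=[p[...,i] for i in range(3)]; r=np.hypot(X-567.7,Y+179.6)
    hsv=cv2.cvtColor(c['frame'],cv2.COLOR_BGR2HSV).astype(int); red=((hsv[...,0]<8)|(hsv[...,0]>172))&(hsv[...,1]>120)
    q=p[red&(r>21)&(r<27.5)&(Z>70)&(Z<110)]
    if len(q): print(n,'collar top',len(q),np.percentile(q[:,2],[10,50,90]).round(1))
    uv=cv2.projectPoints(np.array([[567.5,-179.5,120]]),c['rvec'],c['tvec'],c['K'],None)[0].ravel()
    x,y=[int(v) for v in uv]; x0=min(max(x-65,0),430);y0=min(max(y-70,0),280)
    ims.append(cv2.resize(c['frame'][y0:y0+140,x0:x0+130],(390,420)))
cv2.imwrite('pics/%s.png'%sys.argv[1],np.hstack(ims))
E
python3 chk.py h4
```

```text
12.55 [ 568.  -179.9  134.5] [ 0.9  0.  -1.1]
wrist collar top 1598 [84.2 85.  85.9]
scene collar top 111 [87.4 88.9 90.2]
```

View pics/h4.png

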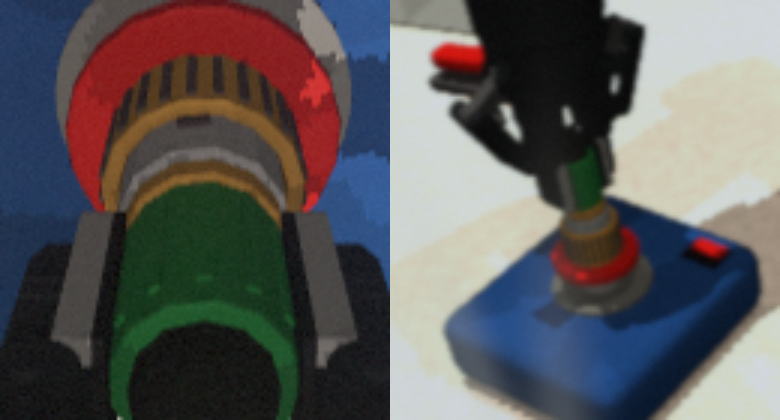

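The wrist crop shows the collar still down (top at z 85) and the flange (about (215,190)) just above the rim. It isn't home yet, so I keep stepping.

Scaled: -1.5 mm / 800 = -0.0019, -1 mm / 800 = -0.0013.

Request:
carry_out(
  motion=[
    {"delta_pos":[0,0,-0.0013],"yaw":0,"claw":0.1},
    {"delta_pos":[0,0,-0.0019],"yaw":0,"claw":0.1},
    {"delta_pos":[0,0,-0.0019],"yaw":0,"claw":0.1},
  ],
)

```text
t: 12.95
tool_pos: [568.1, -179.9, 133.2]
tool_rot: [-3.141, -0.0, 1.298]
contact_force: [-0.8, -0.1, -1.0]
opening: 24.3
grip_force: 59.2
```

Scaled: -1.4 mm / 800 = -0.0018, -0.7 mm / 800 = -0.0009.

Request:
carry_out(
  motion=[
    {"delta_pos":[0,0,-0.0009],"yaw":0,"claw":0.1},
    {"delta_pos":[0,0,-0.0018],"yaw":0,"claw":0.1},
    {"delta_pos":[0,0,-0.0018],"yaw":0,"claw":0.1},
  ],
)

```text
t: 13.25
tool_pos: [568.1, -179.9, 132.2]
tool_rot: [3.141, 0.0, 1.298]
contact_force: [-0.7, -1.3, 2.1]
opening: 24.9
grip_force: 59.7
```

Scaled: -1.4 mm / 800 = -0.0018, -0.7 mm / 800 = -0.0009.

Request:
carry_out(
  motion=[
    {"delta_pos":[0,0,-0.0009],"yaw":0,"claw":0.1},
    {"delta_pos":[0,0,-0.0018],"yaw":0,"claw":0.1},
    {"delta_pos":[0,0,-0.0018],"yaw":0,"claw":0.1},
  ],
)

```text
t: 13.55
tool_pos: [568.2, -180.0, 132.1]
tool_rot: [3.14, 0.0, 1.298]
contact_force: [-4.3, 1.8, 12.1]
opening: 24.5
grip_force: 60.9
```

Scaled: -1.4 mm / 800 = -0.0018, -0.7 mm / 800 = -0.0009.

Request:
carry_out(
  motion=[
    {"delta_pos":[0,0,-0.0009],"yaw":0,"claw":0.1},
    {"delta_pos":[0,0,-0.0018],"yaw":0,"claw":0.1},
    {"delta_pos":[0,0,-0.0018],"yaw":0,"claw":0.1},
  ],
)

```text
t: 13.85
tool_pos: [568.3, -180.0, 132.0]
tool_rot: [3.14, 0.001, 1.298]
contact_force: [-8.6, 3.0, 21.2]
opening: 24.4
grip_force: 61.9
```

```bash
python3 chk.py h5
```

```text
13.85 [ 568.3 -180.   132. ] [-8.6  3.  21.2]
wrist collar top 1732 [94.6 95.4 96.3]
scene collar top 122 [93.3 94.6 95.6]
```

View pics/h5.png

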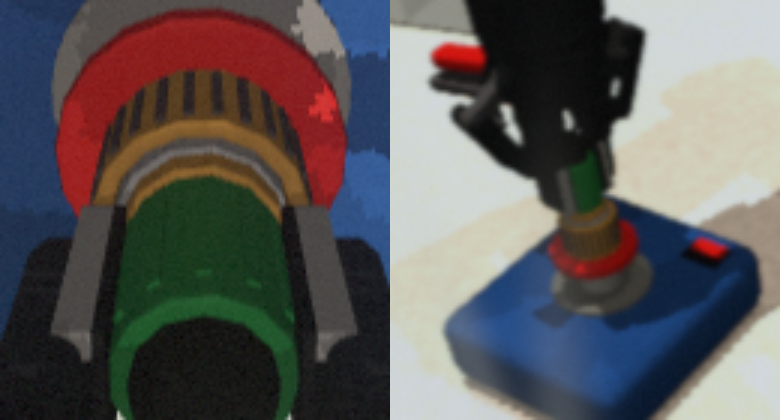

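The sleeve is forward again (collar top at z 95.4) and the flange is on the rim at (210,170) in the wrist crop, so it's locked. I'll relieve the press, open and retreat.

Scaled: 2.6 mm / 800 = 0.0033, 1.3 mm / 800 = 0.0016.

Request:
carry_out(
  motion=[
    {"delta_pos":[0,0,0.0016],"yaw":0,"claw":0.1},
    {"delta_pos":[-0.0004,0.0003,0.0033],"yaw":0,"claw":0.1},
    {"delta_pos":[-0.0004,0.0003,0.0033],"yaw":0,"claw":0.1},
  ],
)

```text
t: 14.25
tool_pos: [567.9, -179.8, 132.1]
tool_rot: [3.141, 0.0, 1.298]
contact_force: [-1.6, 0.5, 5.3]
opening: 24.2
grip_force: 60.1
```

Request:
carry_out(
  motion=[
    {"delta_pos":[0,0,0],"yaw":0,"claw":0.6},
    {"delta_pos":[0,0,0],"yaw":0,"claw":0.65},
    {"delta_pos":[0,0,0],"yaw":0,"claw":0.65},
    {"delta_pos":[0,0,0],"yaw":0,"claw":0.65},
    {"delta_pos":[0,0,0],"yaw":0,"claw":0.65},
    {"delta_pos":[0,0,0.0188],"yaw":0,"claw":0.65},
    {"delta_pos":[0,0,0.05],"yaw":0,"claw":0.65},
    {"delta_pos":[0,0,0.0938],"yaw":0,"claw":0.65},
    {"delta_pos":[0,0,0.1375],"yaw":0,"claw":0.65},
    {"delta_pos":[0,0,0.1625],"yaw":0,"claw":0.65},
    {"delta_pos":[0,0,0.1625],"yaw":0,"claw":0.65},
    {"delta_pos":[0,0,0.1625],"yaw":0,"claw":0.65},
  ],
)

```text
t: 15.45
tool_pos: [567.6, -179.6, 260.9]
tool_rot: [-3.141, -0.0, 1.298]
contact_force: [0.1, -0.6, -0.7]
opening: 55.4
grip_force: 0.0
```

```bash
python3 chk.py h6; python3 - <<'E'
from h import *
c=cam('wrist');p=pts(c); X,Y,Z=[p[...,i] for i in range(3)]; r=np.hypot(X-567.7,Y+179.6)
hsv=cv2.cvtColor(c['frame'],cv2.COLOR_BGR2HSV).astype(int); g=(hsv[...,0]>50)&(hsv[...,0]<90)&(hsv[...,1]>90)
q=p[g&(r<20)&(Z>155)]; print(np.percentile(q[:,2],[50,95]),q.mean(0)); print(env.sense()['opening'])
E
```

```text
15.45 [ 567.6 -179.6  260.9] [ 0.1 -0.6 -0.7]
wrist collar top 754 [94.4 95.3 96.3]
scene collar top 123 [93.  94.6 95.8]
[165.58048272 344.12596157] [ 568.54608723 -174.53656689  221.12528773]
55.50956719481471
```

View pics/h6.png

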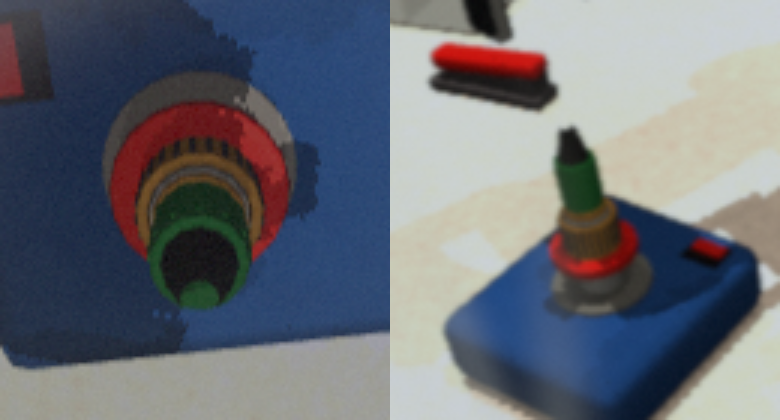

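The nozzle stands upright at (200,245) in the wrist crop. It's locked with the sleeve forward, and the gripper is clear.

```bash
python3 -c "
from cell import env
print(env.hand_in())"
```

```text
the job is handed in; nothing more can be done
None
```

The green nozzle is fully home and locked in the coupler with the sleeve sprung forward, at most about 21 N read while pressing it in, and the job is handed in at about 15.5 s with the gripper clear of everything.

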